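# Load the fraction collector and turn its carousel to the start mark

## Robot

A 6-joint arm with a two-finger parallel gripper is mounted at the origin on a cart in front of the work surface, level with it; the furniture and walls round the work are solid. World frame = base frame: x ahead of the robot, y to its left, z up, the work surface at z = 0. Lengths are in mm, angles in rad, forces in N, time in s.
With the tool pointing down it reaches from about 275 to 1000 mm from the base axis. Payload 8.4 kg.
Tool frame: the origin (TCP) lies on the mounting face of the last link; the fingertips stand 173 mm ahead of it and the grasp point (between the pads) lies 155 mm ahead of it; z points along the fingers, y is the line along which they close (so a half turn about z gives the same grasp; the last joint's range is limited). The gripper opens to 85 mm and grips with 20 to 120 N. Pads are 22 mm wide; open, the fingers measure 114 mm over their backs; the gripper's body (76 mm by 85 mm) begins 54 mm behind the grasp point. The pads swing forward as they close: fully open they stand 13 mm farther back than shut.
Start: joints at [-0.002, 0.353, 1.633, -0, 1.155, -0.002], TCP at [625.004, -0, 404.681] pointing down, gripper open.
Joint ranges: [-2.63, 2.63], [-0.92, 2.1], [0.06, 2.66], [-1.3, 4.44], [0, 2.69], [-3.02, 3.02]. Speed limits (rad/s): [2.22, 2.22, 2.79, 3.14, 3.14, 3.14].

## Interface

Orientations are given as [roll, pitch, yaw] about the fixed x, y, z axes, in that order (R = Rz(yaw) Ry(pitch) Rx(roll)).
In Python, from rig import r gives the robot as it stands.
- The arm moves only by the tool apply_moves, never from a script. Its argument "deltas" is a list of rows, each an object with "claw": the gripper command: -1 is fully open, 1 is shut, values between are in proportion; "delta_pos": the shift along the tool's x, y, z in cm, a list of three; "yaw": the turn about the tool's z in rad. In form: [{"claw": claw, "delta_pos": [tx, ty, tz], "yaw": yaw}, ...]. A call has 1 to 8 rows; each row shifts and turns the commanded pose from where the row before left it, along the tool's axes as they then stand; what a row does not reach is not made up. A row lasts 1/8 s, in which the tool goes at most 62.5 mm and 10.7 degrees, less where a joint would pass 70% of its speed; a pose out of reach is approached as far as the arm can. A call with a gripper value outside its range is refused whole. The fingers move at their own pace and stop on an object; "grip_force" is the grip in N (left out, the last holds). Time passes only in rows, so rows that do not move let the fingers close. It gives the time, the measured TCP pose, the force, the opening and the grip force at its end, in the units of the state.
- r.sense(): the state, without advancing time (a new reading comes with each control period).
- r.grab_frame(name): name is "scene" or "side" or "wrist"; returns a dict with "img" (420x560x3 uint8, blue, green, red), "z_map" (420x560 float32, mm along the optical axis (not along the pixel's ray), 0 where there is no reading), "fx", "fy", "cx", "cy" (pixels), "eye" and "rotation" of the camera in the world; the wrist camera has in their place "T_tool_cam" (4x4, takes a point from camera to tool coordinates, whose origin is the TCP and whose axes are the flange's). Camera axes: x right, y up, looking along -z (the intrinsics and any distortion apply to the point x, -y, -z); pixel columns grow to the right and rows downward; lengths in mm; the calibration is good to about 2 mm. A picture is of the moment at which its call begins: read the wrist's pose just before it.
- r.sign_off(): hands the job in; it is judged then, once.
The state is a dict: "clock": time; "qpos": joint angles; "qvel": joint speeds; "joint_efforts": joint torques, N m; "eef_pos": TCP position; "tcp_rot": TCP orientation; "contact_force": force on the tool from outside, world axes, zero at the start; "wrist_torque": the same for the moment, N m; "opening": opening from 0.0 (shut) to 1.0 (fully open); "grasp_force": force on a finger pad.
Only numpy, scipy, OpenCV 4.12 (cv2) and the standard library are available. Lean on these libraries where they do the work, as an engineer would, in place of code of your own. Each camera call takes 0.05 s, during which the arm holds its last target. There are 200 camera calls.

## Task

Lift only the top beaker off the nested stack and stand it in the carousel pocket that has the white line beside it. Then turn the carousel (its toothed rim is there to hold it by; let go and take a fresh hold as needed) until the white line on the rim faces the fixed red pointer, so that this beaker stands under the outlet nozzle. Leave the other two beakers nested and standing, and do not knock over the bottle with the red cap.

Things in the scene. Friction and masses are not known exactly. Their poses are not given: they have to be found in the camera images.
- collector: Fraction collector, a fixed instrument on the worktop: low grey base, a carousel (200 mm wide) and a bridge over its far part. Origin on the carousel's upright turning axis at worktop height; x axis towards the red pointer (more or less away from the robot), z up. Hands can work freely over the half away from the bridge (x below 0).
- carousel (a joint): Angle of the carousel about its axis, rad, anticlockwise seen from above. At 0 (and every full turn) the white line faces the pointer; at pi it is opposite. It starts at 2.6 to 3.7, turns endlessly both ways against light friction (about 1.5 N at the rim) and stays where it is left.
- marked_pocket (a point): Centre of the floor of the marked pocket, 50 mm from the carousel's axis, 30 mm above the worktop. Four equal pockets at 90 degrees, white rings 6 mm high, 48 mm wide inside, stand on the grey deck; only this one has a white radial line between it and the rim. All are empty at the start.
- rim_mark (a point): White line (4 mm wide) on top of the rim, 95.5 mm from the axis, in the direction of the marked pocket. The rim is a dark toothed upright wall all round, 91 to 101 mm from the axis, from the deck (30 mm above the worktop) up to 60 mm; it can be pinched from above, one finger inside, one outside.
- pointer_tip (a point): Tip of the fixed red pointer, 105 mm from the carousel's axis, 65 mm above the worktop, just outside the rim.
- beaker_top_center (a point): Top beaker of the stack: off-white plastic, 70 mm high, about 40 g. Point on its axis 35 mm above its underside. Upper part 61 mm wide, straight-sided, wall 3 mm; below a shoulder 40 mm up it narrows to a foot 38 mm wide. In the stack the shoulder rests on the next beaker's rim, so only its upper 30 mm shows; the foot hangs loosely inside.
- beaker_mid_center (a point): The next, middle beaker, same shape; point on its axis 35 mm above its underside (30 mm below the top one's point while nested).
- beaker_low_center (a point): The lowest beaker, same shape, standing on the worktop; point on its axis 35 mm above its underside.
- red_bottle: Clear reagent bottle with a red screw cap, 56 mm wide, 113 mm high, standing upright on the worktop behind the stack; a bystander. Origin at the centre of its underside, z up.
- nozzle_end (a point): Lower end of the outlet nozzle, at x = +50 mm of the collector, 110 mm above the worktop. It hangs from the middle of the bridge, a grey bar 26 mm wide running along the collector's y axis, 132 to 154 mm above the worktop, on two steel posts (16 mm thick) at y = +-120 mm. A thin bent steel capillary above it reaches 200 mm.
There are look-alikes about, which are no part of the job. Leave any green or yellow look-alike of the part that bears beaker_top_center alone.

How it is judged (in metres and radians):
On the way, in this order (a step that is already met when the one before it is completed fails the run):
1. the beaker that was on top stands in the marked pocket, let go, while the white line is still well away from the pointer (horizontal distance between beaker_top_center and marked_pocket below 0.008 m and height (world z) of beaker_top_center between 0.06 and 0.07 m and angle between beaker_top_center's own z axis and vertical below 0.12 rad and contact force between the fingers and beaker_top below 0.05 N and x of rim_mark in the frame of collector below 0.03 m), for 0.2 s.
2. the white line faces the pointer (y of rim_mark in the frame of collector between -0.005 and 0.005 m and x of rim_mark in the frame of collector above 0.05 m), for 0.2 s.
At the end, for the whole second after the job is handed in: White line within 5 mm of the red pointer along the rim, carousel still; the former top beaker upright (7 degrees) on the marked pocket's floor, within 8 mm of its centre; the other two beakers still upright on the worktop, nested; the red-capped bottle stands (all of step 2 and velocity of joint carousel between -0.05 and 0.05 rad/s and horizontal distance between beaker_top_center and marked_pocket below 0.008 m and height (world z) of beaker_top_center between 0.06 and 0.07 m and angle between beaker_top_center's own z axis and vertical below 0.12 rad and horizontal distance between beaker_mid_center and beaker_low_center below 0.008 m and height (world z) of beaker_mid_center between 0.059 and 0.071 m and height (world z) of beaker_low_center below 0.04 m and angle between beaker_low_center's own z axis and vertical below 0.1 rad and angle between red_bottle's own z axis and vertical below 0.2 rad); the robot touches nothing.
It fails at once if the middle beaker is dragged up with the top one (more than 15 mm) (height (world z) of beaker_mid_center above 0.08 m).
It fails at once if the lowest beaker is lifted or tipped (height (world z) of beaker_low_center above 0.05 m or angle between beaker_low_center's own z axis and vertical above 0.5 rad).
It fails at once if the red-capped bottle is knocked over (angle between red_bottle's own z axis and vertical above 0.6 rad).
It also fails if it takes over 72 s, if anything falls off the work surface, if the arm or the gripper's body presses on something with over 40 N, if the wrist force passes 120 N, or if a joint passes its speed limit or range.

## Working session

There is one attempt and no reset: what is moved stays moved. The work goes in short steps, Python scripts to look and compute and a tool call to move; the robot and the scene stay as the last step left them, time stands still between calls to the robot, and variables do not carry over. Pictures are saved under pics/ and viewed, at most 10 in all, crops included, and the job is handed in when it is done.

Besides the shell and the picture viewer there is one more tool, called after "Request:" as a command line: name --argument value ..., lists and objects as JSON in quotes. apply_moves: Moves the arm, as the interface text tells. Its arguments: {"type":"object","properties":{"deltas":{"type":"array"},"grip_force":{"type":"number"}},"required":["deltas"]}

```bash
mkdir -p pics; ls; cat > h.py <<'E'
import numpy as np,cv2
from rig import r
from scipy.spatial.transform import Rotation as R
def grab(n):
    s=r.sense(); f=r.grab_frame(n)
    if n=='wrist':
        T=np.eye(4); 
        rot=np.array(s['tcp_rot'],float)
        T[:3,:3]=R.from_euler('xyz',rot).as_matrix(); T[:3,3]=s['eef_pos']
        M=T@np.array(f['T_tool_cam']); f['eye']=M[:3,3]; f['rotation']=M[:3,:3]
    f['eye']=np.array(f['eye']); f['rotation']=np.array(f['rotation'])
    return f
def cloud(f):
    z=f['z_map']; v,u=np.mgrid[:z.shape[0],:z.shape[1]]
    c=np.stack([(u-f['cx'])/f['fx']*z,-(v-f['cy'])/f['fy']*z,-z],-1)
    return c@f['rotation'].T+f['eye']
def ray(f,u,v,h):
    d=f['rotation']@np.array([(u-f['cx'])/f['fx'],-(v-f['cy'])/f['fy'],-1])
    return f['eye']+d*(h-f['eye'][2])/d[2]
E
python3 - <<'E'
from h import *
print(r.sense())
for n in ('scene','side'):
    f=grab(n); print({k:(v if np.size(v)<20 else v.shape) for k,v in f.items()})
    cv2.imwrite(f'pics/{n}0.png',f['img'])
E
```

```text
pics
{'clock': 0.0, 'qpos': array([-2.43158614e-03,  3.53655068e-01,  1.63414041e+00, -8.76121258e-06,
        1.15519545e+00, -2.42321690e-03]), 'qvel': array([ 0.00025949,  0.00123204,  0.0002807 , -0.00047702,  0.0006793 ,
       -0.00103814]), 'joint_efforts': array([-2.03471049e-03, -6.05236173e+01, -3.42063046e+01, -2.62302356e-04,
        9.48130677e-03,  3.61521288e-06]), 'eef_pos': array([ 6.24763645e+02, -2.05221889e-02,  4.03954503e+02]), 'tcp_rot': array([-3.14019436e+00,  4.62210840e-06,  1.57079150e+00]), 'contact_force': array([0.11027995, 0.41329075, 0.28901438]), 'wrist_torque': array([ 0.01261084, -0.02666501, -0.04587369]), 'grasp_force': 0.0, 'opening': 0.9982062031141463}
{'img': (420, 560, 3), 'z_map': (420, 560), 'fx': 490.08543606110067, 'fy': 490.08543606110067, 'cx': 277.53312052528213, 'cy': 213.05449252274397, 'eye': array([169.46742003, 562.53989384, 471.09192972]), 'rotation': array([ 1.15036961,  0.02253371, -2.65719967])}
{'img': (420, 560, 3), 'z_map': (420, 560), 'fx': 501.9334769119317, 'fy': 501.9334769119317, 'cx': 272.4083994685874, 'cy': 208.3630387295803, 'eye': array([1212.70048993,  412.99631155,  824.50470385]), 'rotation': array([0.89171787, 0.00708224, 2.33946004])}
```

```bash
python3 - <<'E'
s=open('h.py').read()
s=s.replace("f['rotation']=np.array(f['rotation'])\n","f['rotation']=np.array(f['rotation'])\n    if f['rotation'].size==3: f['rotation']=R.from_euler('xyz',f['rotation']).as_matrix()\n")
open('h.py','w').write(s)
E
python3 - <<'E'
import cv2,numpy as np
a=cv2.imread('pics/scene0.png');b=cv2.imread('pics/side0.png')
cv2.imwrite('pics/both.png',cv2.resize(np.vstack([a,b]),None,fx=.71,fy=.71))
E
```

```text
(no output)
```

View pics/scene0.png

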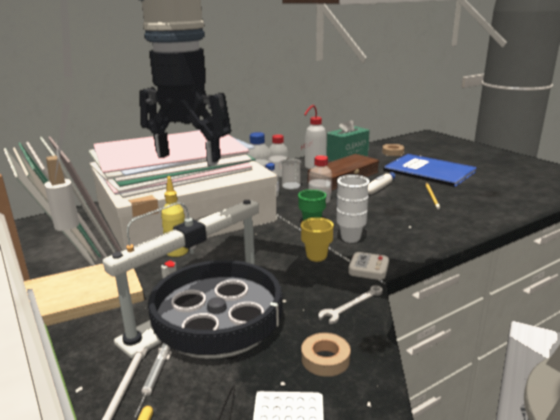

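View pics/side0.png

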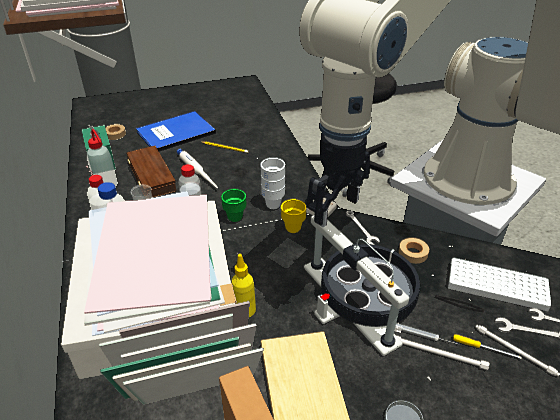

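Scene: the white nested stack is at (352,210), next to a green cup (313,205) and a yellow cup (317,240), both look-alikes. The stack fits the description: off-white and three high. The red-capped bottle is at (320,180) and the carousel at (215,305). Side: stack at (272,183), carousel at (370,285), pointer at (323,298).

```bash
cat >> h.py <<'E'
def circ(p):
    A=np.c_[2*p[:,:2],np.ones(len(p))]; x=np.linalg.lstsq(A,(p[:,:2]**2).sum(1),rcond=None)[0]
    return x[:2],np.sqrt(x[2]+x[:2]@x[:2])
def rcirc(p,tol=4,rad=None):
    rng=np.random.default_rng(0);best=None;bn=0
    for _ in range(500):
        c,q=circ(p[rng.choice(len(p),3,False)])
        if rad and abs(q-rad)>6: continue
        k=abs(np.hypot(*(p[:,:2]-c).T)-q)<tol
        if k.sum()>bn: bn=k.sum();best=k
    return *circ(p[best]),bn,len(p)
E
python3 - <<'E'
from h import *
V=[]
for n,st,ca,bo in (('scene',(330,170,375,245),(145,255,285,355),(308,152,334,200)),('side',(255,155,290,210),(310,240,425,325),(178,163,202,192))):
    f=grab(n); P=cloud(f); hsv=cv2.cvtColor(f['img'],cv2.COLOR_BGR2HSV)
    def sub(b): x0,y0,x1,y1=b; return P[y0:y1,x0:x1].reshape(-1,3),hsv[y0:y1,x0:x1].reshape(-1,3)
    p,h=sub(st); m=(h[:,1]<60)&(h[:,2]>110)&(p[:,2]>20)&(p[:,2]<145); q=p[m]
    print(n,'stack zmax',np.percentile(q[:,2],[2,50,98]),q[:,:2].min(0),q[:,:2].max(0))
    u=q[(q[:,2]>104)&(q[:,2]<128)]; print(' circ upper',rcirc(u,2,30.5))
    p,h=sub(ca); q=p[(p[:,2]>50)&(p[:,2]<64)]; print(' rim',rcirc(q,5,97))
    p,h=sub(bo); m=(h[:,1]>120)&((h[:,0]<10)|(h[:,0]>170)); print(' cap',np.median(p[m],0),m.sum())
    R_=(hsv[...,1]>150)&((hsv[...,0]<8)|(hsv[...,0]>172)); k,l,s,c=cv2.connectedComponentsWithStats(R_.astype(np.uint8))
    for i in range(1,k):
        if s[i,4]>12: print('  red',c[i].round(),s[i,4],np.median(P[l==i],0).round())
    for nm,lo,hi in (('green',50,80),('yel',20,32)):
        m=(hsv[...,0]>lo)&(hsv[...,0]<hi)&(hsv[...,1]>120)
        k,l,s,c=cv2.connectedComponentsWithStats(m.astype(np.uint8))
        for i in range(1,k):
            if s[i,4]>150: print('  ',nm,c[i].round(),s[i,4],np.percentile(P[l==i],5,0).round(),np.percentile(P[l==i],95,0).round())
E
```

```text
scene stack zmax [ 22.74097113  88.03050018 129.98200617] [ 438.2557509 -634.9597142] [ 602.59293117 -276.50112124]
 circ upper (array([ 468.90484303, -309.95666782]), np.float64(28.910398910846045), np.int64(448), 525)
 rim (array([552.59035226,  56.18509005]), np.float64(95.1378261271821), np.int64(2523), 2835)
 cap [ 604.79203987 -467.39295235  107.58753657] 127
  red [316. 120.] 60 [ 721. -700.  143.]
  red [278. 139.] 71 [ 789. -596.  109.]
  red [321. 160.] 108 [ 605. -466.  108.]
  red [169. 264.] 44 [667.  22.  66.]
   green [311. 203.] 605 [ 545. -374.   30.] [ 598. -316.   70.]
   yel [170. 193.] 189 [ 753. -112.  115.] [767. -98. 157.]
   yel [172. 217.] 423 [ 743. -113.   63.] [771. -86. 103.]
   yel [317. 237.] 1159 [ 474. -240.    4.] [ 530. -180.   70.]
   yel [146. 413.] 167 [520. 234.  -1.] [543. 259.  14.]
side stack zmax [ 25.3838767   97.661503   129.39072508] [ 440.76934355 -342.29498156] [ 502.9400486  -278.69645627]
 circ upper (array([ 471.76874639, -309.93487718]), np.float64(28.786195408262525), np.int64(237), 307)
 rim (array([559.02772827,  55.62859327]), np.float64(95.2482541671644), np.int64(1161), 1383)
 cap [ 614.51747437 -470.16751883  107.72205908] 147
  red [ 95. 141.] 166 [ 732. -701.  144.]
  red [187. 170.] 141 [ 615. -470.  108.]
  red [ 95. 180.] 135 [ 800. -600.  108.]
  red [325. 296.] 50 [667.  22.  65.]
   green [104. 139.] 190 [ 629. -871.   28.] [ 673. -761.   85.]
   green [234. 204.] 650 [ 547. -374.    8.] [ 604. -317.   69.]
   green [161. 361.] 810 [932. -82.  88.] [1082.   43.  207.]
   yel [293. 214.] 700 [ 476. -238.    4.] [ 534. -181.   69.]
   yel [244. 285.] 861 [ 753. -118.   12.] [787. -86. 144.]
   yel [466. 341.] 193 [516. 243.   3.] [535. 286.  14.]
```

```bash
python3 - <<'E'
from h import *
f=grab('wrist'); print(f['eye'],f['rotation'].round(2),f['fx'],f['cx'],f['cy']); print(np.array(f['T_tool_cam']).round(3))
np.save('w.npy',f,allow_pickle=True)
s=grab('scene')
a=cv2.resize(s['img'][245:355,135:295],None,fx=3.5,fy=3.5)
b=cv2.resize(f['img'],(560,420))
cv2.imwrite('pics/w0.png',cv2.resize(np.vstack([np.pad(a,((0,0),(0,max(0,560-a.shape[1])),(0,0)))[:385,:560],b]),None,fx=.74,fy=.74))
E
```

```text
[624.74804335  66.94709055 374.0890308 ] [[ 1.   -0.    0.  ]
 [ 0.    0.97  0.26]
 [-0.   -0.26  0.97]] 349.6743706292089 278.158847483175 208.61466477444264
[[ 0.     0.965  0.261 66.968]
 [ 1.    -0.    -0.    -0.086]
 [-0.     0.261 -0.965 30.16 ]
 [ 0.     0.     0.     1.   ]]
```

View pics/w0.png

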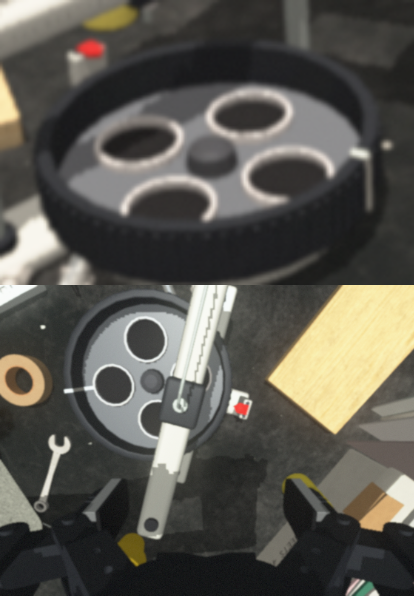

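Wrist view: the carousel is at upper left. The white line is at about (108,140) and the red pointer at about (322,165), nearly opposite each other. The marked pocket is at (152,135).

```bash
python3 - <<'E'
from h import *
f=np.load('w.npy',allow_pickle=True).item(); P=cloud(f); hsv=cv2.cvtColor(f['img'],cv2.COLOR_BGR2HSV)
p=P.reshape(-1,3); hh=hsv.reshape(-1,3)
m=(p[:,2]>54)&(p[:,2]<64)&(hh[:,2]<90)&(np.hypot(p[:,0]-556,p[:,1]-56)<120); print('rim',rcirc(p[m],4,97))
R_=(hsv[...,1]>150)&((hsv[...,0]<8)|(hsv[...,0]>172)); R_[:, :250]=0; R_[:120]=0;R_[200:]=0
v,u=np.nonzero(R_); print('red',u.mean(),v.mean(),ray(f,u.mean(),v.mean(),65), [ray(f,u.min(),v[u==u.min()].mean(),65)])
w=(hsv[...,1]<60)&(hsv[...,2]>150); w[:,:70]=0;w[:,170:]=0;w[:115]=0;w[170:]=0
k,l,s,c=cv2.connectedComponentsWithStats(w.astype(np.uint8))
for i in range(1,k): print(s[i],c[i],ray(f,*c[i],60),ray(f,*c[i],36),np.median(P[l==i],0))
# rings
w=(hsv[...,1]<60)&(hsv[...,2]>130)
g=np.hypot(P[...,0]-556,P[...,1]-56); q=P[w&(g<80)&(P[...,2]<45)&(P[...,2]>25)]
for c0 in [(506,56),(556,110)]:
    n=q[np.hypot(*(q[:,:2]-c0).T)<40]; print('ring',rcirc(n,2,25) if len(n)>10 else None)
E
```

```text
rim (array([557.74146185,  52.77537632]), np.float64(95.4852825092709), np.int64(3573), 4850)
red 325.8960396039604 166.82673267326732 [666.86476719  21.91575692  65.        ] [array([658.91548359,  23.98009582,  65.        ])]
[ 113  115   57   55 1152] [133.76909722 148.02951389] [496.14593207  37.89907557  60.        ] [486.31925757  35.67947447  36.        ] [480.95365705  30.37814146  30.92844651]
[166 115   4   3   7] [168.         115.57142857] [528.87081167  65.79444798  60.        ] [521.54469285  65.70637289  36.        ] [520.63696583  66.21219445  32.35156014]
[ 86 140  14   7  75] [ 92.58666667 142.74666667] [460.15648589  42.51837977  60.        ] [447.57980542  40.65174642  36.        ] [460.60444329  42.39801479  60.85856203]
ring (array([508.03426843,  54.47062178]), np.float64(30.951123254118855), np.int64(781), 3079)
ring (array([549.81805223, 103.91952195]), np.float64(29.73287287792856), np.int64(941), 3168)
```

Request:
apply_moves --deltas '[{"claw":0.06,"delta_pos":[-3.88,-2.28,0],"yaw":0},{"claw":0.06,"delta_pos":[-3.88,-2.28,0],"yaw":0},{"claw":0.06,"delta_pos":[-3.88,-2.28,0],"yaw":0},{"claw":0.06,"delta_pos":[-3.88,-2.28,0],"yaw":0},{"claw":0.06,"delta_pos":[-3.88,-2.28,0],"yaw":0},{"claw":0.06,"delta_pos":[-3.88,-2.28,0],"yaw":0},{"claw":0.06,"delta_pos":[-3.88,-2.28,0],"yaw":0},{"claw":0.06,"delta_pos":[-3.84,-2.28,0],"yaw":0}]' --grip_force 20

```text
clock: 1.3
eef_pos: [441.7, -311.2, 404.8]
tcp_rot: [3.141, 0.0, 1.571]
contact_force: [0.4, -1.4, -0.6]
opening: 0.467
grasp_force: 0.0
```

Request:
apply_moves --deltas '[{"claw":0.06,"delta_pos":[0,0,2],"yaw":0},{"claw":0.06,"delta_pos":[0,0,2],"yaw":0},{"claw":0.06,"delta_pos":[0,0,0],"yaw":0}]'

```text
clock: 1.68
eef_pos: [442.0, -309.8, 363.5]
tcp_rot: [-3.139, -0.002, 1.571]
contact_force: [-0.8, 0.5, 0.8]
opening: 0.469
grasp_force: 0.0
```

```bash
python3 - <<'E'
from h import *
s=r.sense();print(s['eef_pos'],s['tcp_rot'],s['opening'],s['clock'])
f=grab('wrist');P=cloud(f);hsv=cv2.cvtColor(f['img'],cv2.COLOR_BGR2HSV)
p=P.reshape(-1,3);h=hsv.reshape(-1,3)
m=(h[:,1]<60)&(h[:,2]>100)&(np.hypot(p[:,0]-471,p[:,1]+310)<50)
for lo,hi in((124,136),(103,123)):
    q=p[m&(p[:,2]>lo)&(p[:,2]<hi)]; print(len(q)); print(rcirc(q,2,30) if len(q)>20 else '')
q=p[m&(p[:,2]>124)]; print(np.percentile(q,[2,50,98],0))
cv2.imwrite('pics/w1.png',f['img'])
E
```

```text
[ 442.02836764 -309.80470476  363.47173888] [-3.13920749e+00 -1.66579531e-03  1.57050947e+00] 0.4688448574651437 1.675
1765
(array([ 469.37609138, -311.37179964]), np.float64(28.660557429174823), np.int64(1738), 1765)
2142
(array([ 468.97558405, -310.16211505]), np.float64(28.050640997706104), np.int64(1767), 2142)
[[ 440.70605616 -340.0879112   124.50665314]
 [ 465.63651482 -298.57959972  130.58718088]
 [ 498.39001753 -282.19827819  236.6685639 ]]
```

View pics/w1.png

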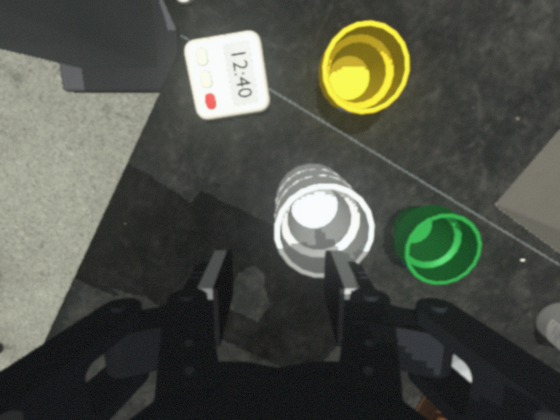

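White stack rim at (325,230), next to yellow at (365,67) and green at (440,245). The off-white stack is the target. I'll pinch its near wall.

Request:
apply_moves --deltas '[{"claw":0.06,"delta_pos":[-0.1,-0.2,2.7],"yaw":0},{"claw":0.06,"delta_pos":[0,0,2.7],"yaw":0},{"claw":0.06,"delta_pos":[0,0,2.6],"yaw":0},{"claw":0.06,"delta_pos":[0,0,0],"yaw":0},{"claw":0.5,"delta_pos":[0,0,0],"yaw":0},{"claw":1,"delta_pos":[0,0,0],"yaw":0},{"claw":1,"delta_pos":[0,0,0],"yaw":0},{"claw":1,"delta_pos":[0,0,0],"yaw":0}]' --grip_force 20

```text
clock: 2.72
eef_pos: [441.0, -311.4, 285.9]
tcp_rot: [3.14, 0.001, 1.571]
contact_force: [-0.5, -0.2, 7.0]
opening: 0.044
grasp_force: 21.8
```

```bash
python3 - <<'E'
from h import *
s=r.sense();print(s['eef_pos'],s['opening'],s['grasp_force'],s['contact_force'])
a=grab('scene')['img'][140:260,270:400]; b=grab('side')['img'][130:250,210:340]
cv2.imwrite('pics/g1.png',cv2.resize(np.hstack([a,b]),None,fx=3,fy=3))
E
```

```text
[ 440.99888165 -311.40006234  285.88820058] 0.04431223135276095 21.828024254646152 [-0.49571331 -0.18282169  6.98901583]
```

View pics/g1.png

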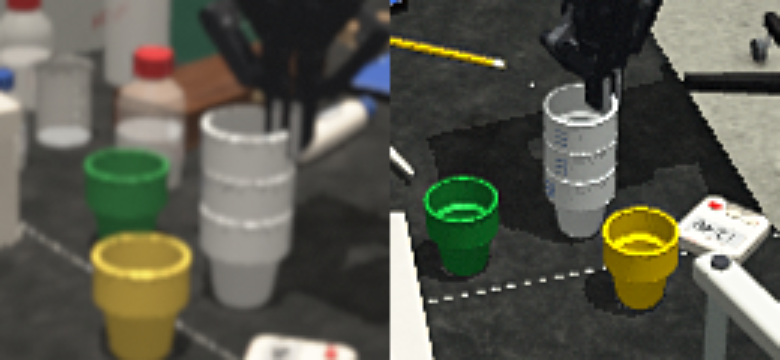

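The near wall of the top beaker is pinched, one finger inside and one outside, with an opening of about 3.7 mm. Lifting.

Request:
apply_moves --deltas '[{"claw":1,"delta_pos":[0,0,-0.5],"yaw":0},{"claw":1,"delta_pos":[0,0,-1],"yaw":0},{"claw":1,"delta_pos":[0,0,-1.5],"yaw":0},{"claw":1,"delta_pos":[0,0,-2],"yaw":0},{"claw":1,"delta_pos":[0,0,-2],"yaw":0},{"claw":1,"delta_pos":[0,0,-1],"yaw":0},{"claw":1,"delta_pos":[0,0,0],"yaw":0}]'

```text
clock: 3.7
eef_pos: [440.7, -311.1, 365.6]
tcp_rot: [3.14, 0.001, 1.571]
contact_force: [-0.4, -0.0, -1.7]
opening: 0.048
grasp_force: 21.2
```

```bash
python3 - <<'E'
from h import *
s=r.sense();print(s['eef_pos'],s['opening'],s['grasp_force'],s['contact_force'])
a=grab('scene')['img'][110:260,260:410]; f=grab('side'); b=f['img'][100:250,200:350]
cv2.imwrite('pics/g2.png',cv2.resize(np.hstack([a,b]),None,fx=2.6,fy=2.6))
f=grab('wrist');P=cloud(f);hsv=cv2.cvtColor(f['img'],cv2.COLOR_BGR2HSV)
p=P.reshape(-1,3);h=hsv.reshape(-1,3)
m=(h[:,1]<60)&(h[:,2]>100)&(np.hypot(p[:,0]-471,p[:,1]+310)<50)&(p[:,2]>150)
q=p[m];z0=s['eef_pos'][2]; print(np.percentile(q,[5,50,95],0))
q=q[(q[:,2]>z0-168)&(q[:,2]<z0-140)]; print(len(q),rcirc(q,2,30))
# rim plane: z top on left/right/far
for nm,k in (('far',q[:,0]>490),('+y',q[:,1]>-290),('-y',q[:,1]<-330)): print(nm,np.percentile(q[k,2],[50,90,97]) if k.any() else None)
E
```

```text
[ 440.74189599 -311.08560426  365.61085808] 0.0477163354763967 21.154282932984643 [-0.38232382 -0.01687502 -1.70247776]
[[ 441.37606783 -329.58456049  157.12542967]
 [ 481.46245358 -303.92567127  192.33490493]
 [ 495.98480481 -279.71481374  209.76309175]]
4038 (array([ 468.12704292, -308.33377087]), np.float64(28.50497785007002), np.int64(3740), 4038)
far [207.94886905 209.36512128 209.69467729]
+y [208.26331143 209.37195455 209.77908879]
-y None
```

View pics/g2.png

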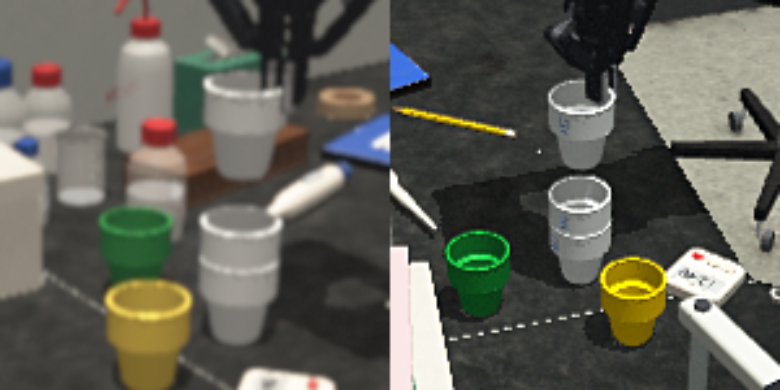

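Only the top beaker came up. It hangs upright, and the other two are still nested. Moving to above the marked pocket, raised to pass the bridge post.

Request:
apply_moves --deltas '[{"claw":1,"delta_pos":[0,0,-3],"yaw":0},{"claw":1,"delta_pos":[2,0,-3],"yaw":0},{"claw":1,"delta_pos":[4,0,0],"yaw":0},{"claw":1,"delta_pos":[5,0,0],"yaw":0},{"claw":1,"delta_pos":[5,0,0],"yaw":0},{"claw":1,"delta_pos":[5,0.5,0],"yaw":0},{"claw":1,"delta_pos":[5,1,0],"yaw":0},{"claw":1,"delta_pos":[5,1,0],"yaw":0}]'

```text
clock: 4.85
eef_pos: [465.5, 0.6, 424.1]
tcp_rot: [-3.141, 0.0, 1.571]
contact_force: [1.0, 0.5, -0.4]
opening: 0.047
grasp_force: 21.2
```

Request:
apply_moves --deltas '[{"claw":1,"delta_pos":[3.5,1,0],"yaw":0},{"claw":1,"delta_pos":[1.3,0.3,0],"yaw":0},{"claw":1,"delta_pos":[0,0,2],"yaw":0},{"claw":1,"delta_pos":[0,0,0],"yaw":0},{"claw":1,"delta_pos":[0,0,0],"yaw":0}]'

```text
clock: 5.48
eef_pos: [478.6, 46.4, 404.9]
tcp_rot: [-3.141, 0.0, 1.57]
contact_force: [-0.2, -0.2, -0.9]
opening: 0.045
grasp_force: 21.2
```

```bash
python3 - <<'E'
from h import *
s=r.sense();t=s['eef_pos'];print(t,s['tcp_rot'],s['opening'],s['grasp_force'])
f=grab('wrist');P=cloud(f);hsv=cv2.cvtColor(f['img'],cv2.COLOR_BGR2HSV)
cv2.imwrite('pics/w3.png',f['img']); np.save('w3.npy',f,allow_pickle=True)
p=P.reshape(-1,3);h=hsv.reshape(-1,3)
m=(h[:,1]<60)&(h[:,2]>100)&(np.hypot(p[:,0]-t[0]-29,p[:,1]-t[1])<50)&(p[:,2]>t[2]-172)&(p[:,2]<t[2]-145)
print('beaker',rcirc(p[m],2,29),np.percentile(p[m,2],[50,97]))
m=(p[:,2]>54)&(p[:,2]<64)&(h[:,2]<90)&(np.hypot(p[:,0]-557,p[:,1]-53)<120); print('rim',rcirc(p[m],4,97))
E
```

```text
[478.62177788  46.4208821  404.87517081] [-3.14120772e+00  1.99275997e-04  1.57003989e+00] 0.04532586640145919 21.16500532545615
beaker (array([506.35339684,  49.07323133]), np.float64(28.344967425946944), np.int64(4230), 4408) [248.44279553 250.32003043]
rim (array([554.60240775,  54.65551805]), np.float64(93.25265480672398), np.int64(2922), 3615)
```

View pics/w3.png

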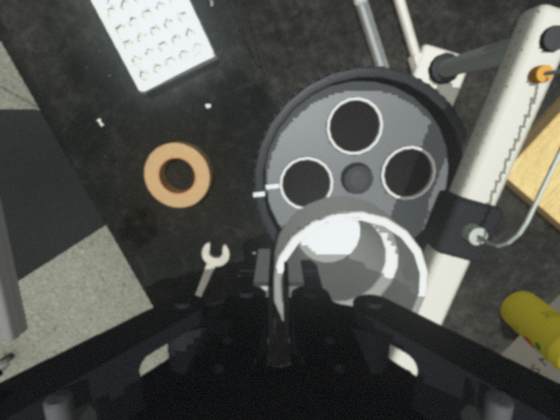

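Wrist view: the beaker is held at (350,260). The marked pocket's ring is at (306,184), with the white line at (266,192). The other rings are at (355,125) and (409,173), and the hub is at (357,178).

```bash
python3 - <<'E'
from h import *
f=np.load('w3.npy',allow_pickle=True).item();P=cloud(f)
for u,v in ((306,184),(355,125),(409,173)):
    # fit ring outline by white pixels around
    w=(f['img'].min(2)>140); vv,uu=np.nonzero(w); k=np.hypot(uu-u,vv-v)<34; k&=np.hypot(uu-u,vv-v)>20
    if u==306: k&=~((uu<283)); k&=vv<205
    if u==409: k&=(uu<440)&(vv<200)
    e=cv2.fitEllipse(np.c_[uu[k],vv[k]].astype(np.float32)); print(k.sum(),e,ray(f,*e[0],36))
print(ray(f,266,192,60),ray(f,259,193,60), ray(f,279,187,32))
E
```

```text
755 ((306.3373718261719, 180.9129180908203), (52.89250946044922, 55.106651306152344), 9.84128189086914) [506.12189196  50.06124958  36.        ]
1240 ((353.3216552734375, 124.41947937011719), (56.50186538696289, 60.431331634521484), 28.466169357299805) [549.27486088 104.01049677  36.        ]
338 ((407.5203552246094, 172.2392120361328), (48.56324768066406, 53.91739273071289), 41.858943939208984) [604.67906582  58.59786201  36.        ]
[467.25466211  44.21642441  60.        ] [460.79751115  43.27736456  60.        ] [479.27733553  43.16238146  32.        ]
```

Request:
apply_moves --deltas '[{"claw":1,"delta_pos":[0,0,3],"yaw":0},{"claw":1,"delta_pos":[0,0,4],"yaw":0},{"claw":1,"delta_pos":[0,0,4],"yaw":0},{"claw":1,"delta_pos":[0,0,2],"yaw":0},{"claw":1,"delta_pos":[0,0,0.7],"yaw":0},{"claw":1,"delta_pos":[0,0,0.6],"yaw":0},{"claw":1,"delta_pos":[0,0,0.4],"yaw":0},{"claw":1,"delta_pos":[0,0,0],"yaw":0}]'

```text
clock: 6.52
eef_pos: [478.8, 47.0, 258.0]
tcp_rot: [3.141, -0.0, 1.571]
contact_force: [-0.5, 1.0, -1.1]
opening: 0.042
grasp_force: 21.2
```

```bash
python3 - <<'E'
from h import *
s=r.sense();t=s['eef_pos'];print(t,s['contact_force'],s['opening'])
a=grab('scene')['img'][200:350,135:285]; b=grab('side')['img'][200:350,300:450]
cv2.imwrite('pics/g4.png',cv2.resize(np.hstack([a,b]),None,fx=2.6,fy=2.6))
E
```

```text
[478.75775387  46.99382636 258.03310684] [-0.51590968  0.95354596 -1.12272749] 0.04209641154678817
```

View pics/g4.png

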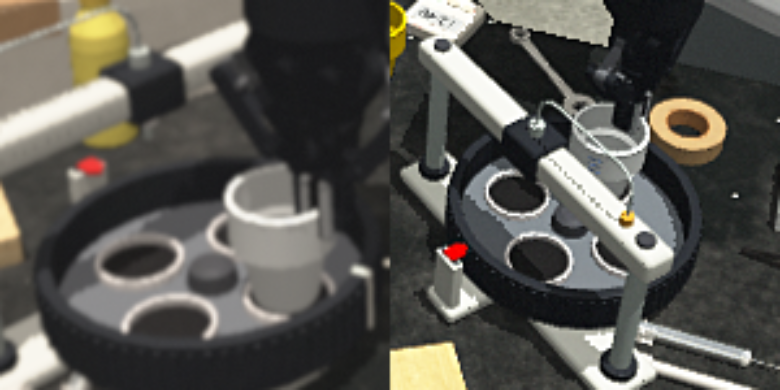

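The beaker's foot is inside the marked ring, just above the floor. Lowering 1.5 mm and releasing.

Request:
apply_moves --deltas '[{"claw":1,"delta_pos":[0,0,0.15],"yaw":0},{"claw":1,"delta_pos":[0,0,0],"yaw":0},{"claw":0.7,"delta_pos":[0,0,0],"yaw":0},{"claw":0.4,"delta_pos":[0,0,0],"yaw":0},{"claw":0.2,"delta_pos":[0,0,0],"yaw":0},{"claw":0.2,"delta_pos":[0,0,-2],"yaw":0},{"claw":0.2,"delta_pos":[0,0,-3],"yaw":0},{"claw":0.2,"delta_pos":[0,0,-4],"yaw":0}]'

```text
clock: 7.62
eef_pos: [478.2, 47.0, 346.5]
tcp_rot: [-3.14, 0.0, 1.571]
contact_force: [0.7, 0.3, -0.5]
opening: 0.4
grasp_force: 0.0
```

```bash
python3 - <<'E'
from h import *
s=r.sense();t=s['eef_pos'];print(t,s['contact_force'],s['opening'],s['clock'])
f=grab('wrist');P=cloud(f);hsv=cv2.cvtColor(f['img'],cv2.COLOR_BGR2HSV)
cv2.imwrite('pics/w5.png',f['img']); np.save('w5.npy',f,allow_pickle=True)
p=P.reshape(-1,3);h=hsv.reshape(-1,3)
m=(h[:,1]<60)&(h[:,2]>100)&(np.hypot(p[:,0]-507,p[:,1]-49)<45)
for lo,hi in ((92,108),(72,92)):
    q=p[m&(p[:,2]>lo)&(p[:,2]<hi)]; print('beaker',rcirc(q,2,29),np.percentile(q[:,2],[50,97]))
q=p[m&(p[:,2]>95)&(p[:,2]<108)]
for nm,k in (('x+',q[:,0]>522),('x-',q[:,0]<492),('y+',q[:,1]>64),('y-',q[:,1]<34)): print(nm,np.percentile(q[k,2],[50,95]) if k.sum()>3 else None)
w=(hsv[...,1]<60)&(hsv[...,2]>150)&(abs(P[...,2]-60)<6)&(np.hypot(P[...,0]-557,P[...,1]-53)>85)&(np.hypot(P[...,0]-557,P[...,1]-53)<105)
print('mark',P[w].mean(0),w.sum())
E
```

```text
[478.22419912  46.95740562 346.50620723] [ 0.6896697   0.27261166 -0.49100569] 0.3997601074425526 7.625
beaker (array([507.02252865,  48.92402442]), np.float64(28.67186975249521), np.int64(1762), 1772) [100.13766876 101.56487895]
beaker (array([506.77192165,  50.1390414 ]), np.float64(28.09355265618574), np.int64(1624), 2270) [75.10609729 90.94832049]
x+ [100.18243574 101.32085971]
x- [100.33932507 101.35786762]
y+ [100.40261185 101.56402672]
y- [100.10970693 101.24642105]
mark [480.0697324   56.91332579  60.29227845] 106
```

View pics/w5.png

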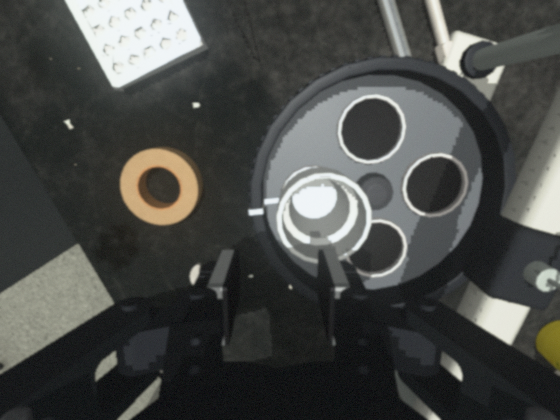

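The beaker stands upright in the marked pocket, with its rim at z≈100 all round and its centre near (507,49). The white line is at (256,212). Next I'll turn the carousel anticlockwise by about 158° in three rim strokes.

Request:
apply_moves --deltas '[{"claw":0.3,"delta_pos":[2.5,0.4,-2],"yaw":0.1},{"claw":0.3,"delta_pos":[0,0,0],"yaw":-0.1},{"claw":0.3,"delta_pos":[5,0.85,0],"yaw":0},{"claw":0.3,"delta_pos":[0,0,2],"yaw":0.16},{"claw":0.3,"delta_pos":[0,0,0],"yaw":0.16},{"claw":0.3,"delta_pos":[0,0,0],"yaw":0.16},{"claw":0.3,"delta_pos":[0,0,0],"yaw":0.16},{"claw":0.3,"delta_pos":[0,0,0],"yaw":0.16}]'

```text
clock: 8.68
eef_pos: [491.1, 122.0, 346.0]
tcp_rot: [-3.142, 0.0, 0.766]
contact_force: [0.1, 0.2, 0.2]
opening: 0.351
grasp_force: 0.0
```

```bash
python3 - <<'E'
from h import *
s=r.sense();t=s['eef_pos'];print(t,s['tcp_rot'],s['opening'],s['clock'])
c=np.array([557,53.5])
th=np.deg2rad(134);tgt=c+95.5*np.array([np.cos(th),np.sin(th)]);print(tgt,tgt-t[:2])
f=grab('wrist');P=cloud(f);hsv=cv2.cvtColor(f['img'],cv2.COLOR_BGR2HSV)
p=P.reshape(-1,3);h=hsv.reshape(-1,3)
m=(p[:,2]>54)&(p[:,2]<64)&(h[:,2]<90)&(np.hypot(p[:,0]-557,p[:,1]-53)<120);q=p[m]; print('rim',rcirc(q,6,96))
a=np.rad2deg(np.arctan2(q[:,1]-c[1],q[:,0]-c[0]));d=np.hypot(*(q[:,:2]-c).T)
for x in range(-180,180,20):
    k=(a>=x)&(a<x+20)&(d>80)&(d<110)
    if k.sum()>20: print(x,np.percentile(d[k],[5,50,95]).round(1))
E
```

```text
[491.06540019 122.00161041 346.00370461] [-3.14153324e+00  8.17595902e-05  7.65561652e-01] 0.3505433818172149 8.675
[490.66012562 122.19695093] [-0.40527457  0.19534052]
rim (array([555.37143595,  53.79316975]), np.float64(94.32215225493663), np.int64(6045), 6083)
-120 [91.2 93.3 99.1]
-100 [91.  93.2 99. ]
-80 [90.5 92.7 98.5]
20 [89.  92.7 98. ]
40 [89.3 93.4 97.7]
60 [89.7 94.1 98.4]
80 [90.1 93.8 99.3]
100 [90.5 94.4 99.8]
120 [ 91.1  95.6 100.1]
140 [ 91.3  95.6 100.6]
160 [ 91.6  96.  100.5]
```

Request:
apply_moves --deltas '[{"claw":0.3,"delta_pos":[0,0,4],"yaw":0},{"claw":0.3,"delta_pos":[0,0,5],"yaw":0},{"claw":0.3,"delta_pos":[0,0,3],"yaw":0},{"claw":0.3,"delta_pos":[0,0,1.6],"yaw":0},{"claw":0.3,"delta_pos":[0,0,0],"yaw":0},{"claw":1,"delta_pos":[0,0,0],"yaw":0},{"claw":1,"delta_pos":[0,0,0],"yaw":0},{"claw":1,"delta_pos":[0,0,0],"yaw":0}]' --grip_force 25

```text
clock: 9.72
eef_pos: [491.4, 121.9, 211.3]
tcp_rot: [3.141, -0.001, 0.77]
contact_force: [-1.6, -3.2, 8.1]
opening: 0.103
grasp_force: 23.9
```

Request:
apply_moves --deltas '[{"claw":1,"delta_pos":[-0.67,0.023,0],"yaw":-0.07},{"claw":1,"delta_pos":[-0.95,0.048,0],"yaw":-0.1},{"claw":1,"delta_pos":[-1.333,0.093,0],"yaw":-0.14},{"claw":1,"delta_pos":[-1.333,0.093,0],"yaw":-0.14},{"claw":1,"delta_pos":[-1.333,0.093,0],"yaw":-0.14},{"claw":1,"delta_pos":[-1.333,0.093,0],"yaw":-0.14},{"claw":1,"delta_pos":[-1.333,0.093,0],"yaw":-0.14},{"claw":1,"delta_pos":[-0.95,0.048,0],"yaw":-0.1}]'

```text
clock: 10.72
eef_pos: [462.2, 36.7, 211.2]
tcp_rot: [-3.139, -0.0, 1.744]
contact_force: [-9.2, -3.9, 17.4]
opening: 0.102
grasp_force: 23.3
```

```bash
python3 - <<'E'
from h import *
s=r.sense();t=s['eef_pos'];print(t,s['tcp_rot'],s['opening'],s['contact_force'],s['clock'])
a=grab('scene')['img'][200:350,135:285]; b=grab('side')['img'][200:350,300:450]
cv2.imwrite('pics/g6.png',cv2.resize(np.hstack([a,b]),None,fx=2.6,fy=2.6))
E
```

```text
[462.22086261  36.67547424 211.16465057] [-3.13879185e+00 -1.89745147e-04  1.74414696e+00] 0.10239188286565798 [-9.24494208 -3.87249486 17.39019876] 10.725
```

View pics/g6.png

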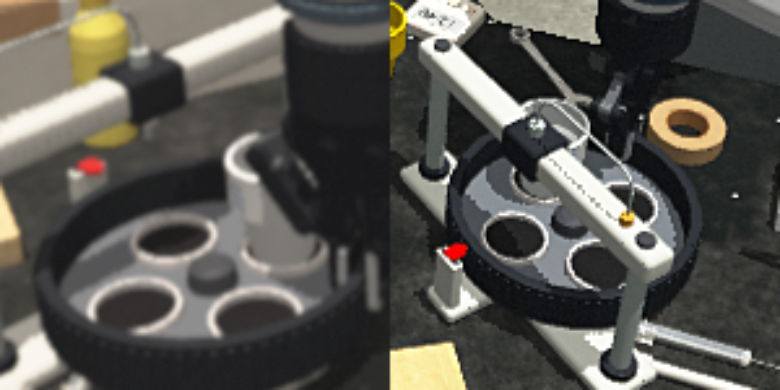

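The carousel turned about 56° with the beaker standing. Hand off and back for the second stroke.

Request:
apply_moves --deltas '[{"claw":0.3,"delta_pos":[0,0,0],"yaw":0},{"claw":0.3,"delta_pos":[0,0,0],"yaw":0},{"claw":0.3,"delta_pos":[0,0,-2],"yaw":0},{"claw":0.3,"delta_pos":[0,0,-4],"yaw":0},{"claw":0.3,"delta_pos":[1.521,0.122,0],"yaw":0.16},{"claw":0.3,"delta_pos":[1.521,0.122,0],"yaw":0.16},{"claw":0.3,"delta_pos":[1.521,0.122,0],"yaw":0.16},{"claw":0.3,"delta_pos":[1.521,0.122,0],"yaw":0.16}]'

```text
clock: 11.82
eef_pos: [472.6, 97.5, 270.4]
tcp_rot: [3.141, -0.0, 1.096]
contact_force: [-1.1, 0.5, -0.7]
opening: 0.353
grasp_force: 0.0
```

Request:
apply_moves --deltas '[{"claw":0.3,"delta_pos":[1.521,0.122,0],"yaw":0.16},{"claw":0.3,"delta_pos":[1.521,0.122,0],"yaw":0.16},{"claw":0.3,"delta_pos":[0,0,3],"yaw":0},{"claw":0.3,"delta_pos":[0,0,3],"yaw":0},{"claw":0.3,"delta_pos":[0,0,0],"yaw":0},{"claw":1,"delta_pos":[0,0,0],"yaw":0},{"claw":1,"delta_pos":[0,0,0],"yaw":0},{"claw":1,"delta_pos":[0,0,0],"yaw":0}]'

```text
clock: 12.82
eef_pos: [490.1, 121.3, 211.0]
tcp_rot: [-3.141, 0.0, 0.78]
contact_force: [-6.2, 0.1, 5.4]
opening: 0.113
grasp_force: 24.3
```

Request:
apply_moves --deltas '[{"claw":1,"delta_pos":[-0.67,0.023,0],"yaw":-0.07},{"claw":1,"delta_pos":[-0.95,0.048,0],"yaw":-0.1},{"claw":1,"delta_pos":[-1.333,0.093,0],"yaw":-0.14},{"claw":1,"delta_pos":[-1.333,0.093,0],"yaw":-0.14},{"claw":1,"delta_pos":[-1.333,0.093,0],"yaw":-0.14},{"claw":1,"delta_pos":[-1.333,0.093,0],"yaw":-0.14},{"claw":1,"delta_pos":[-1.333,0.093,0],"yaw":-0.14},{"claw":1,"delta_pos":[-0.95,0.048,0],"yaw":-0.1}]'

```text
clock: 13.82
eef_pos: [461.9, 35.5, 210.8]
tcp_rot: [-3.137, -0.0, 1.754]
contact_force: [-12.4, -5.0, 15.6]
opening: 0.113
grasp_force: 24.1
```

Releasing, returning, then measuring how far is left before the last stroke.

Request:
apply_moves --deltas '[{"claw":0.3,"delta_pos":[0,0,0],"yaw":0},{"claw":0.3,"delta_pos":[0,0,0],"yaw":0},{"claw":0.3,"delta_pos":[0,0,-3],"yaw":0},{"claw":0.3,"delta_pos":[0,0,-5],"yaw":0},{"claw":0.3,"delta_pos":[1.521,0.122,-4],"yaw":0.16},{"claw":0.3,"delta_pos":[1.521,0.122,0],"yaw":0.16},{"claw":0.3,"delta_pos":[1.521,0.122,0],"yaw":0.16},{"claw":0.3,"delta_pos":[1.521,0.122,0],"yaw":0.16}]'

```text
clock: 14.82
eef_pos: [472.3, 96.9, 330.7]
tcp_rot: [3.14, -0.001, 1.105]
contact_force: [-0.8, -0.5, 0.3]
opening: 0.352
grasp_force: 0.0
```

Request:
apply_moves --deltas '[{"claw":0.3,"delta_pos":[1.521,0.122,0],"yaw":0.16},{"claw":0.3,"delta_pos":[1.521,0.122,0],"yaw":0.16},{"claw":0.3,"delta_pos":[0,0,0],"yaw":0}]'

```text
clock: 15.2
eef_pos: [490.3, 121.6, 330.4]
tcp_rot: [3.141, -0.001, 0.793]
contact_force: [0.1, -0.4, -0.7]
opening: 0.348
grasp_force: 0.0
```

```bash
cat > ang.py <<'E'
from h import *
c=np.array([557,53.5])
s=r.sense();print(s['eef_pos'],s['tcp_rot'],s['clock'])
for n in ('scene','side','wrist'):
    f=grab(n);P=cloud(f);hsv=cv2.cvtColor(f['img'],cv2.COLOR_BGR2HSV)
    d=np.hypot(P[...,0]-c[0],P[...,1]-c[1])
    w=(f['img'].min(2)>110)&(hsv[...,1]<60)&(P[...,2]>48)&(P[...,2]<65)&(d>86)&(d<106)
    k,l,st,ct=cv2.connectedComponentsWithStats(w.astype(np.uint8))
    for i in range(1,k):
        if st[i,4]>=4: q=P[l==i].mean(0); print(n,'mark?',st[i,4],ct[i].round(),q.round(1),np.rad2deg(np.arctan2(q[1]-c[1],q[0]-c[0])).round(1))
    m=(f['img'].min(2)>100)&(hsv[...,1]<60)&(d<85)&(P[...,2]>73)&(P[...,2]<106)
    if m.sum()>60: q=P[m]; x=rcirc(q,2.5,29.5); e=x[0]-c; print(n,'beaker',x,np.percentile(q[:,2],97).round(1),'ang',np.rad2deg(np.arctan2(e[1],e[0])).round(1))
    R_=(hsv[...,1]>150)&((hsv[...,0]<8)|(hsv[...,0]>172))&(abs(P[...,0]-667)<25)&(abs(P[...,1]-22)<25)
    if R_.sum()>5: q=P[R_].mean(0); print(n,'red',q.round(1),np.rad2deg(np.arctan2(q[1]-c[1],q[0]-c[0])).round(1))
E
python3 ang.py
```

```text
[490.34537827 121.56617281 330.40589212] [ 3.14082888e+00 -1.21958317e-03  7.92713209e-01] 15.2
scene beaker (array([578.44026068,  12.23307456]), np.float64(28.93816187408828), np.int64(481), 490) 100.4 ang -62.5
scene red [666.1  23.3  66.2] -15.5
side mark? 9 [324. 269.] [605.5 -29.3  59.4] -59.7
side beaker (array([582.12174693,  12.16382622]), np.float64(28.811761907046012), np.int64(282), 302) 100.2 ang -58.7
side red [665.7  22.   63.4] -16.2
wrist mark? 6 [402.  65.] [614.9 134.   55.5] 54.3
wrist mark? 12 [391.  68.] [608.6 138.   55.7] 58.6
wrist mark? 10 [378.  71.] [601.3 142.4  56. ] 63.5
wrist beaker (array([579.07390455,  11.94578031]), np.float64(28.390292068197834), np.int64(3379), 3655) 101.1 ang -62.0
```

About 45° remain (mark at about -61°, pointer at about -16°). Last stroke.

Request:
apply_moves --deltas '[{"claw":0.3,"delta_pos":[0,0,5],"yaw":0},{"claw":0.3,"delta_pos":[0,0,4],"yaw":0},{"claw":0.3,"delta_pos":[0,0,3],"yaw":0},{"claw":0.3,"delta_pos":[0,0,0],"yaw":0},{"claw":0.3,"delta_pos":[0,0,0],"yaw":0},{"claw":1,"delta_pos":[0,0,0],"yaw":0},{"claw":1,"delta_pos":[0,0,0],"yaw":0},{"claw":1,"delta_pos":[0,0,0],"yaw":0}]'

```text
clock: 16.35
eef_pos: [489.4, 121.0, 211.5]
tcp_rot: [-3.141, -0.001, 0.79]
contact_force: [-4.9, 2.4, 7.7]
opening: 0.114
grasp_force: 23.8
```

Request:
apply_moves --deltas '[{"claw":1,"delta_pos":[-0.67,0.023,0],"yaw":-0.07},{"claw":1,"delta_pos":[-0.95,0.048,0],"yaw":-0.1},{"claw":1,"delta_pos":[-1.333,0.093,0],"yaw":-0.14},{"claw":1,"delta_pos":[-1.333,0.093,0],"yaw":-0.14},{"claw":1,"delta_pos":[-1.333,0.093,0],"yaw":-0.14},{"claw":1,"delta_pos":[-1.333,0.093,0],"yaw":-0.14},{"claw":1,"delta_pos":[-0.573,0.017,0],"yaw":-0.06},{"claw":1,"delta_pos":[0,0,0],"yaw":0}]'

```text
clock: 17.35
eef_pos: [460.2, 51.8, 211.4]
tcp_rot: [-3.137, 0.001, 1.581]
contact_force: [-12.3, -3.6, 19.4]
opening: 0.113
grasp_force: 23.6
```

```bash
python3 ang.py
```

```text
[460.23702467  51.79287324 211.38755597] [-3.13733744e+00  6.57116665e-04  1.58112782e+00] 17.35
scene beaker (array([601.54565932,  43.24674531]), np.float64(28.8039024621696), np.int64(1114), 1148) 100.1 ang -13.0
scene red [667.6  23.8  66. ] -15.0
side mark? 15 [333. 296.] [651.   31.7  58.1] -13.1
side beaker (array([605.0693814 ,  43.01694122]), np.float64(28.705785290256056), np.int64(394), 424) 100.2 ang -12.3
side red [665.1  21.7  63. ] -16.4
wrist mark? 6 [554.   6.] [546.4 153.1  56.3] 96.1
wrist mark? 4 [546.   8.] [545.1 152.8  54.6] 96.8
wrist mark? 698 [349. 123.] [482.6 116.   60.6] 140.0
wrist mark? 13 [338. 164.] [479.8 102.3  59.7] 147.7
wrist mark? 18 [323. 186.] [475.   94.6  59.3] 153.4
wrist mark? 6 [316. 198.] [472.6  90.   59.8] 156.6
wrist mark? 4 [298. 244.] [466.7  72.2  59.2] 168.3
wrist mark? 166 [302. 262.] [468.6  64.1  57. ] 173.2
wrist mark? 22 [258. 265.] [451.9  63.9  59.6] 174.4
```

The mark is near the pointer. I'll release and take an accurate close look with the wrist camera from above.

Request:
apply_moves --deltas '[{"claw":0.3,"delta_pos":[0,0,0],"yaw":0},{"claw":0.3,"delta_pos":[0,0,0],"yaw":0},{"claw":0.3,"delta_pos":[0,0,-3],"yaw":0},{"claw":0.3,"delta_pos":[0,0,-5],"yaw":0},{"claw":0.3,"delta_pos":[0,0,-5],"yaw":0},{"claw":0.3,"delta_pos":[0,0,-5],"yaw":0},{"claw":0.3,"delta_pos":[-2,5,0],"yaw":0},{"claw":0.3,"delta_pos":[-2,5,0],"yaw":0}]'

```text
clock: 18.5
eef_pos: [563.8, 13.3, 392.2]
tcp_rot: [3.138, -0.0, 1.582]
contact_force: [0.8, 1.2, 0.0]
opening: 0.349
grasp_force: 0.0
```

Request:
apply_moves --deltas '[{"claw":0.3,"delta_pos":[-2,5,0],"yaw":0},{"claw":0.3,"delta_pos":[-1,4,0],"yaw":0},{"claw":0.3,"delta_pos":[0,0,0],"yaw":0},{"claw":0.3,"delta_pos":[0,0,0],"yaw":0}]'

```text
clock: 19.0
eef_pos: [652.2, -15.4, 389.8]
tcp_rot: [-3.14, -0.0, 1.581]
contact_force: [-0.4, -0.4, -0.5]
opening: 0.351
grasp_force: 0.0
```

```bash
cat > fin.py <<'E'
from h import *
c=np.array([557,53.5])
s=r.sense();print(s['eef_pos'],s['tcp_rot'],s['clock'])
for n in ('wrist','side'):
    f=grab(n);cv2.imwrite(f'pics/fin_{n}.png',f['img']);P=cloud(f);hsv=cv2.cvtColor(f['img'],cv2.COLOR_BGR2HSV)
    near=(abs(P[...,0]-660)<30)&(abs(P[...,1]-25)<30)
    R_=near&(hsv[...,1]>130)&((hsv[...,0]<8)|(hsv[...,0]>172)); v,u=np.nonzero(R_)
    pts=np.array([ray(f,a,b,65) for a,b in zip(u,v)]); d=np.hypot(*(pts[:,:2]-c).T); ph=np.rad2deg(np.arctan2(pts[:,1]-c[1],pts[:,0]-c[0]))
    print(n,'red n',len(u),'d',np.percentile(d,[0,50,100]).round(1))
    for lo in range(100,126,3):
        k=(d>=lo)&(d<lo+3)
        if k.any(): print('  d',lo,'ang',ph[k].min().round(1),ph[k].mean().round(1),ph[k].max().round(1),k.sum())
    g=np.hypot(P[...,0]-c[0],P[...,1]-c[1])
    near=(g>85)&(g<106)&(abs(P[...,2]-60)<9)&(abs(P[...,0]-650)<20)&(abs(P[...,1]-27)<40)
    w=near&(hsv[...,1]<70)&(f['img'].min(2)>75); v,u=np.nonzero(w)
    if len(u):
        pts=np.array([ray(f,a,b,60) for a,b in zip(u,v)]);ph=np.rad2deg(np.arctan2(pts[:,1]-c[1],pts[:,0]-c[0])); wt=f['img'].min(2)[w]
        print('  mark px',u.mean(),v.mean(),len(u),pts.mean(0).round(1),'ang',np.average(ph,weights=wt).round(2),ph.min().round(1),ph.max().round(1),'d',np.hypot(*(pts.mean(0)[:2]-c)))
E
python3 fin.py
```

```text
[652.22578413 -15.39966208 389.82869365] [-3.14046631e+00 -1.58889989e-04  1.58083068e+00] 19.0
wrist red n 231 d [105.8 114.8 121.2]
  d 103 ang -15.9 -15.9 -15.9 1
  d 106 ang -17.7 -16.0 -14.6 21
  d 109 ang -18.8 -16.1 -13.3 45
  d 112 ang -19.1 -16.0 -13.0 53
  d 115 ang -18.9 -16.0 -13.2 51
  d 118 ang -19.0 -16.1 -13.1 56
  d 121 ang -17.9 -15.9 -13.8 4
  mark px 272.0055248618784 138.10386740331492 905 [646.1  31.8  60. ] ang -13.05 -40.7 8.4 d 91.67381337175338
side red n 52 d [104.3 114.  122.7]
  d 103 ang -17.7 -16.2 -14.8 3
  d 106 ang -18.7 -16.0 -12.6 7
  d 109 ang -19.7 -16.6 -13.2 9
  d 112 ang -19.0 -15.6 -12.1 10
  d 115 ang -18.3 -15.0 -11.7 10
  d 118 ang -17.3 -14.9 -12.8 7
  d 121 ang -18.2 -15.7 -12.3 6
  mark px 334.1111111111111 296.05555555555554 18 [650.8  33.   60. ] ang -12.51 -15.6 0.1 d 96.00512237159411
```

```bash
cat >> fin.py <<'E'
    for th in (110,140,170):
        w=near&(hsv[...,1]<70)&(f['img'].min(2)>th); k,l,st,ct=cv2.connectedComponentsWithStats(w.astype(np.uint8))
        for i in range(1,k):
            if st[i,4]>3:
                v,u=np.nonzero(l==i); pts=np.array([ray(f,a,b,60) for a,b in zip(u,v)])
                ph=np.rad2deg(np.arctan2(pts[:,1]-c[1],pts[:,0]-c[0]));d=np.hypot(*(pts[:,:2]-c).T)
                print('   th',th,ct[i].round(1),st[i,4],'ang',ph.mean().round(2),ph.min().round(1),ph.max().round(1),'d',d.min().round(1),d.max().round(1))
E
python3 fin.py | grep -E "th|mark|wrist|side"
```

```text
wrist red n 231 d [105.6 114.6 121.5]
  mark px 272.34497816593887 138.15720524017468 916 [646.1  31.9  60. ] ang -13.02 -40.8 8.6 d 91.72181705285023
   th 110 [272.   98.5] 4 ang 6.87 6.1 7.6 d 89.3 89.5
   th 110 [275.8 139.5] 105 ang -13.61 -16.6 -10.9 d 89.6 100.0
   th 140 [275.8 139.4] 84 ang -13.57 -15.3 -11.4 d 89.6 100.0
   th 170 [275.8 139.4] 73 ang -13.55 -15.1 -11.9 d 89.6 100.0
side red n 52 d [104.3 114.  122.7]
  mark px 334.05555555555554 296.3888888888889 18 [651.5  33.4  60. ] ang -12.32 -15.0 0.1 d 96.64448973863695
   th 110 [333.8 295.5] 12 ang -13.21 -15.0 -11.8 d 91.1 101.0
   th 140 [333.8 295.6] 11 ang -13.05 -14.4 -11.8 d 91.1 101.0
   th 170 [333.8 295.6] 11 ang -13.05 -14.4 -11.8 d 91.1 101.0
```

Wrist measurement: pointer at -16.0°, mark at -13.6°. That's an overshoot of 2.4° (4 mm), inside tolerance but marginal, so I'll nudge it back.

Request:
apply_moves --deltas '[{"claw":0.3,"delta_pos":[1,-4,0],"yaw":0},{"claw":0.3,"delta_pos":[2,-5,0],"yaw":0},{"claw":0.3,"delta_pos":[2,-5,0],"yaw":0},{"claw":0.3,"delta_pos":[1.9,-5,0],"yaw":0},{"claw":0.3,"delta_pos":[0,0,0],"yaw":0},{"claw":0.3,"delta_pos":[0,0,5],"yaw":0},{"claw":0.3,"delta_pos":[0,0,5],"yaw":0},{"claw":0.3,"delta_pos":[0,0,0],"yaw":0}]'

```text
clock: 20.2
eef_pos: [460.9, 51.4, 288.0]
tcp_rot: [-3.136, 0.001, 1.581]
contact_force: [0.2, 0.3, 0.0]
opening: 0.348
grasp_force: 0.0
```

Request:
apply_moves --deltas '[{"claw":0.3,"delta_pos":[0,0.05,4],"yaw":0},{"claw":0.3,"delta_pos":[0,0,3.4],"yaw":0},{"claw":0.3,"delta_pos":[0,0,0],"yaw":0},{"claw":1,"delta_pos":[0,0,0],"yaw":0},{"claw":1,"delta_pos":[0,0,0],"yaw":0},{"claw":1,"delta_pos":[0,0,0],"yaw":0},{"claw":1,"delta_pos":[0.4,0,0],"yaw":0.042},{"claw":1,"delta_pos":[0,0,0],"yaw":0}]'

```text
clock: 21.2
eef_pos: [460.5, 55.4, 217.6]
tcp_rot: [-3.136, 0.001, 1.538]
contact_force: [-11.9, -2.2, 5.8]
opening: 0.106
grasp_force: 25.3
```

Request:
apply_moves --deltas '[{"claw":1,"delta_pos":[0,0,0],"yaw":0},{"claw":0.3,"delta_pos":[0,0,0],"yaw":0},{"claw":0.3,"delta_pos":[0,0,0],"yaw":0},{"claw":0.3,"delta_pos":[0,0,-3],"yaw":0},{"claw":0.3,"delta_pos":[0,0,-5],"yaw":0},{"claw":0.3,"delta_pos":[0,0,-5],"yaw":0},{"claw":0.3,"delta_pos":[0,0,-5],"yaw":0},{"claw":0.3,"delta_pos":[-2,5,0],"yaw":0}]'

```text
clock: 22.2
eef_pos: [512.0, 34.7, 402.5]
tcp_rot: [3.132, -0.001, 1.541]
contact_force: [1.4, -0.5, 0.4]
opening: 0.353
grasp_force: 0.0
```

Request:
apply_moves --deltas '[{"claw":0.3,"delta_pos":[-2,5,0],"yaw":0},{"claw":0.3,"delta_pos":[-2,5,0],"yaw":0},{"claw":0.3,"delta_pos":[-1,4,0],"yaw":0},{"claw":0.3,"delta_pos":[0,0,0],"yaw":0},{"claw":0.3,"delta_pos":[0,0,0],"yaw":0}]'

```text
clock: 22.82
eef_pos: [649.7, -20.4, 396.4]
tcp_rot: [-3.141, -0.0, 1.539]
contact_force: [-0.7, 0.1, -0.7]
opening: 0.351
grasp_force: 0.0
```

```bash
python3 fin.py | grep -E "th|  d 11|wrist|side"; python3 ang.py | grep beaker
python3 - <<'E'
from h import *
for n in('scene','side'):
    f=grab(n);P=cloud(f);hsv=cv2.cvtColor(f['img'],cv2.COLOR_BGR2HSV)
    m=(hsv[...,1]<60)&(hsv[...,2]>100)&(np.hypot(P[...,0]-470,P[...,1]+310)<40)&(P[...,2]>15)
    q=P[m]; print(n,np.percentile(q[:,2],[2,98]),rcirc(q[(q[:,2]>72)&(q[:,2]<98)],2,29)[:2],rcirc(q[(q[:,2]>44)&(q[:,2]<66)],2,29)[:2])
    R_=(hsv[...,1]>120)&((hsv[...,0]<10)|(hsv[...,0]>170))&(np.hypot(P[...,0]-610,P[...,1]+468)<30); print('cap',np.median(P[R_],0))
E
```

```text
wrist red n 219 d [105.5 114.7 121.3]
  d 112 ang -18.9 -16.0 -13.1 49
  d 115 ang -18.7 -16.0 -13.3 49
  d 118 ang -18.9 -15.9 -13.0 51
   th 110 [271.  97.] 5 ang 4.6 3.6 5.6 d 89.3 89.6
   th 110 [283.  122.5] 4 ang -7.99 -8.7 -7.3 d 99.4 99.7
   th 110 [271.  124.5] 4 ang -9.74 -10.5 -9.0 d 89.4 89.8
   th 110 [275.1 137. ] 105 ang -15.7 -18.6 -12.1 d 89.5 100.0
   th 140 [274.8 136.9] 85 ang -15.72 -17.5 -13.8 d 89.5 99.9
   th 170 [274.8 137. ] 71 ang -15.76 -17.3 -14.3 d 89.5 99.9
side red n 49 d [104.3 114.1 122.7]
  d 112 ang -19.0 -15.6 -12.1 10
  d 115 ang -18.3 -15.4 -12.2 9
  d 118 ang -17.3 -14.9 -12.8 7
   th 110 [332.6 294.9] 14 ang -14.75 -17.0 -12.1 d 91.2 104.3
   th 140 [332.8 294.6] 11 ang -14.93 -16.3 -13.7 d 91.2 101.1
   th 170 [332.9 294.5] 10 ang -15.05 -16.3 -13.7 d 91.2 101.1
scene beaker (array([601.06918049,  41.24182392]), np.float64(28.788037418563512), np.int64(1104), 1143) 100.2 ang -15.5
side beaker (array([604.78153711,  41.077884  ]), np.float64(28.579280851528825), np.int64(393), 417) 100.6 ang -14.6
wrist beaker (array([604.77606172,  39.74044624]), np.float64(27.418659516748306), np.int64(574), 791) 101.7 ang -16.1
scene [ 18.46929931 100.09522804] (array([ 469.18091082, -310.20506126]), np.float64(29.03117045741238)) (array([ 469.28187565, -310.53019194]), np.float64(29.546314945688103))
cap [ 604.33262817 -466.99239406  107.90839028]
side [19.48329348 99.23169754] (array([ 471.87641045, -310.11425785]), np.float64(28.868840154945133)) (array([ 470.92833013, -310.27742698]), np.float64(29.484785782105202))
cap [ 616.05732578 -469.10131342  108.21066544]
```

The mark is now at -15.7° against the pointer's -16.0° (0.5 mm). The beaker is upright in its pocket, the other two are nested, and the bottle stands. Handing in.

```bash
python3 -c "
from rig import r
print(r.sign_off())"
```

```text
the job is handed in; nothing more can be done
None
```

The job is handed in: the top beaker stands in the marked pocket under the nozzle, the white line is about 0.5 mm off the red pointer, and the other two beakers and the bottle are undisturbed; sign-off returned no verdict.

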